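# Set the bench calliper to its index stop

### The arm

A 6-joint arm with a two-finger parallel gripper is mounted at the origin on the work surface. World frame = base frame: x ahead of the robot, y to its left, z up, the work surface at z = 0. Lengths are in m, angles in rad, forces in N, time in s.
With the tool pointing down it reaches from about 0.3 to 0.825 m from the base axis. Payload 5.4 kg.
Tool frame: the origin (TCP) lies midway between the tips of the shut fingers; the grasp point (between the pads) lies 19 mm behind it; z points along the fingers, y is the line along which they close (so a half turn about z gives the same grasp; the last joint's range is limited). The gripper opens to 92 mm and grips with 3 to 60 N. Pads are 20 mm wide; open, the fingers measure 128 mm over their backs; the gripper's body (75 mm by 189 mm) begins 69 mm behind the grasp point.
Start: joints at [1.089, 0.158, 1.597, -0, 1.386, -0.21], TCP at [0.154, 0.554, 0.215] pointing down, gripper open.
Joint ranges: [-2.91, 2.91], [-0.94, 2.29], [0.18, 2.7], [-1.29, 4.43], [0.17, 2.64], [-3, 3]. Speed limits (rad/s): [2.57, 2.57, 3.14, 3.14, 3.14, 3.14].

### API

Orientations are given as a unit quaternion [w, x, y, z].
In Python, from station import manip, cams, order gives the robot as it stands.
- The arm moves only by the shell command python3 -m jog 'ROWS' [OPENING] [FORCE]. ROWS is JSON, one flat list of numbers, 4 for each row, row after row: the shift along the tool's x, y, z in cm, then the turn about the tool's z in rad. A call has 1 to 8 rows; each row shifts and turns the commanded pose from where the row before left it, along the tool's axes as they then stand; what a row does not reach is not made up. A row lasts 1/10 s, in which the tool goes at most 50 mm and 8.59 degrees, less where a joint would pass 70% of its speed; a pose out of reach is approached as far as the arm can. A call is refused whole if a number of a shift passes 5 or a number of a turn 0.15, either way. A call with a gripper value outside its range is refused whole. OPENING is the opening, from 0 (shut) to 1 (fully open), set as the call begins (- or left out, the last holds). The fingers move at their own pace and stop on an object; FORCE is the grip in N (left out, the last holds). Time passes only in rows, so rows that do not move let the fingers close. It gives the time, the measured TCP pose, the force, the opening and the grip force at its end, in the units of the state.
- manip.get_state(): the state, without advancing time (a new reading comes with each control period).
- cams.grab_frame(name): name is "scene" or "top" or "wrist"; returns (picture, depth): 400x640x3 uint8, red, green, blue; 400x640 float32, m along the optical axis (not along the pixel's ray), 0 where there is no reading.
- cams.camera_model(name): a dict with "K" (3x3 intrinsics, pixels), "view" (4x4, takes a point from world to camera coordinates). Camera axes: x right, y down, z forward; pixel columns grow to the right and rows downward; lengths in m; the calibration is good to about 2 mm. A picture is of the moment at which its call begins: read the wrist's pose just before it. camera_model takes no time and is no camera call; for the wrist camera it gives the pose at the moment of the call.
- order.sign_off(): hands the job in; it is judged then, once.
The state is a dict: "time": time; "qpos": joint angles; "qvel": joint speeds; "effort": joint torques, N m; "eef_pos": TCP position; "orientation": TCP orientation; "ft_force": force on the tool from outside, world axes, zero at the start; "moment": the same for the moment, N m; "finger_gap": finger opening in m; "gripper_force": force on a finger pad.
Only numpy, scipy, OpenCV 4.12 (cv2) and the standard library are available. Lean on these libraries where they do the work, as an engineer would, in place of code of your own. Each camera call takes 0.05 s, during which the arm holds its last target. There are 200 camera calls.

### The job

Set the bench calliper: with the fingertips press down the spring pad in the middle of the sliding saddle to free its brake and, keeping the pad down, push the saddle gently along the rail until it butts against the index stop, the one with the round-headed pin. Then let the pad spring back up and leave the saddle there. Never force the saddle along while its brake holds, and do not disturb or lift the other things on the bench.

Things in the scene. Friction and masses are not known exactly. Their poses are not given: they have to be found in the camera images.
- calliper: Bench calliper screwed to the bench: aluminium base plate 130 x 460 x 12 mm (x, y, z) with a steel rail 40 mm wide along its middle, top of the rail 24 mm above the bench, black scale ticks along its +x edge. Origin: centre of the underside, at bench height. y runs along the rail, z up. A fixed steel jaw sticks out to +x at its -y end, top 46 mm above the bench, from x = 20 to 90 mm at y = -230 to -218 mm.
- saddle (a joint): Position of the saddle along the rail (m): the saddle's centre lies at y = this value in the calliper's frame (x = 0). Range -0.15 to 0.15. While the pad is up a friction brake holds it against about 20 N (18 to 26); with the pad down it runs with about 1 N of friction plus light damping (8 N per m/s).
- saddle_mid (a point): Centre of the sliding saddle, at the level of its top face, 46 mm above the bench. The saddle is a dark steel block 100 x 100 mm in plan and 22 mm high, with a square well 54 x 54 mm open to the top in its middle, in which the pad sits; a steel jaw 10 mm wide sticks out to +x as far as 90 mm from the centre. Axes as the calliper's.
- pad_top (a point): Centre of the top face of the black ribbed rubber pad, 50 x 50 mm, in the middle of the saddle; with the pad up this is 45 mm above the bench, 1 mm under the saddle's top face. It moves with saddle and pad. The closed fingers fit into the well, and they may rub on the pad or push on the well's end wall.
- pad (a joint): How far the pad is pressed down (m): 0 up, 0.006 at its bottom stop. Spring: 8 N to start it moving, 12 N at the bottom. Pressed 1.5 mm or more, the brake is free; pressing to 3 to 6 mm is a full press. Springs back up by itself.
- index_stop: The index stop, fixed on the rail: brass block 64 x 24 mm (x across, y along the rail), top 46 mm above the bench, with an upright steel pin with a round head of 30 mm diameter, whose top is 70 mm above the bench. It may be at the +y or at the -y end of the rail. Origin: centre of the block's underside, 12 mm above the bench; axes as the calliper's. When the saddle butts against it, their centres are 62 mm apart along the rail.
- plain_stop: The plain stop, fixed on the rail on the other side of the saddle: the same block 64 x 24 mm, top 46 mm above the bench, without a pin. Origin as for the index stop. Not the one wanted.
- statuette: Bystander, loose: small dark bronze figure, 50 mm across its foot, 100 mm high. Origin: centre of its underside.
- mix_cup: Bystander, loose: white plastic mixing cup, 72 mm across the rim, 75 mm high. Origin: centre of its underside.
- jar: Bystander, loose: amber jar with a steel cap, 56 mm across, 65 mm high. Origin: centre of its underside.
- spatula: Bystander, loose: spatula lying on the bench robot-side of the calliper, 280 mm long, lengthwise along its own x with the 65 mm wide blade at +x, 20 mm high. Origin: at bench height, mid-length.

How it is judged:
On the way, in this order (a step that is already met when the one before it is completed fails the run):
1. the pad is pressed down (2 mm or more) with the saddle still away from the index stop (value of joint pad above 0.002 m and not (horizontal distance between saddle_mid and index_stop below 0.065 m)), for 0.1 s.
2. with the pad still down, the saddle reaches the index stop (value of joint pad above 0.001 m and horizontal distance between saddle_mid and index_stop below 0.065 m), for 0.1 s.
At the end, for the whole second after the job is handed in: the saddle rests against the index stop (centres no more than 65 mm apart, that is a gap under 3 mm), the pad is back up (within 1 mm), the saddle at rest, and no bystander has been moved (horizontal distance between saddle_mid and index_stop below 0.065 m and value of joint pad below 0.001 m and velocity of joint saddle between -0.005 and 0.005 m/s); the robot touches nothing.
It fails at once if the saddle is forced along (faster than 15 mm/s) while the pad is up and the brake holds (value of joint pad below 0.0003 m and (velocity of joint saddle above 0.015 m/s or velocity of joint saddle below -0.015 m/s)).
It fails at once if the saddle is squeezed or shoved hard (more than 50 N from the fingers) (contact force between the fingers and saddle above 50 N).
It fails at once if a bystander is moved more than 15 mm or lifted (distance of any of statuette, mix_cup, jar, spatula from where it was at the start of the episode above 0.015 m).
It also fails if it takes over 32 s, if anything falls off the work surface, if the arm or the gripper's body presses on something with over 40 N, if the wrist force passes 120 N, or if a joint passes its speed limit or range.

## Working session

There is one attempt and no reset: what is moved stays moved. The work goes in short steps, Python scripts to look and compute and a shell command to move; the robot and the scene stay as the last step left them, time stands still between calls to the robot, and variables do not carry over. Pictures are saved under pics/ and viewed, at most 10 in all, crops included, and the job is handed in when it is done.

```bash
mkdir -p pics; python3 - <<'E'
from station import manip,cams
import cv2,numpy as np
s=manip.get_state();print({k:np.round(v,4).tolist() for k,v in s.items()})
for n in("top","scene"):
    p,d=cams.grab_frame(n);cv2.imwrite(f"pics/{n}0.png",p[:,:,::-1]);np.savez(f"{n}0.npz",p=p,d=d,K=cams.camera_model(n)["K"],V=cams.camera_model(n)["view"])
E
```

```text
{'time': 0.0, 'qpos': [1.0889, 0.1591, 1.5982, 0.0, 1.3862, -0.2101], 'qvel': [0.0006, 0.0008, -0.001, -0.0006, 0.0018, 0.0006], 'effort': [-0.003, -38.5568, -32.2108, 0.0699, 0.038, -0.0002], 'eef_pos': [0.1541, 0.5533, 0.2136], 'orientation': [-0.0003, 0.1355, 0.9908, -0.0009], 'ft_force': [-0.6732, -0.1878, 1.0828], 'moment': [0.0379, -0.0684, -0.05], 'gripper_force': 0.0, 'finger_gap': 0.0919}
```

View pics/top0.png

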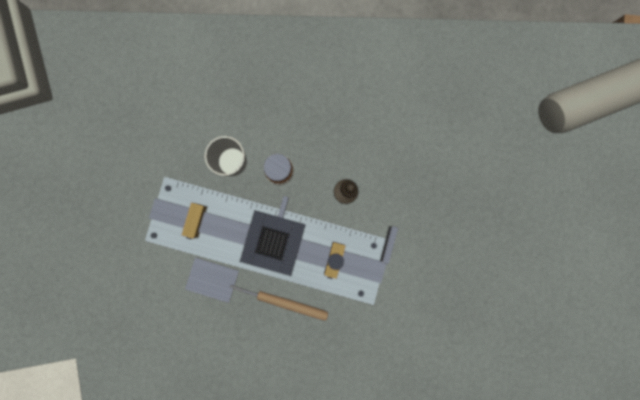

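View pics/scene0.png

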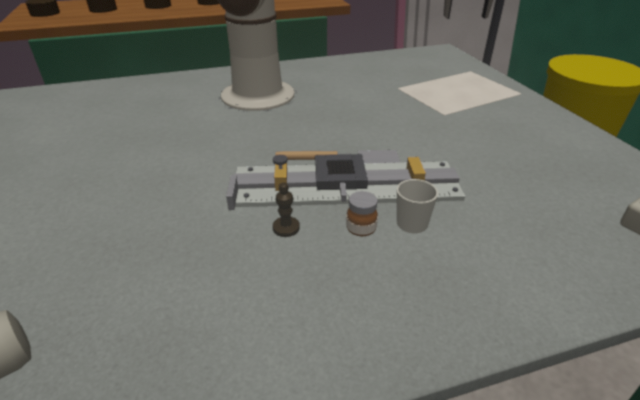

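The top view shows the saddle at about (272,243), the plain brass stop at (193,221) and the index stop with its pin at (335,260). The jar, cup and statuette are on the far side and the spatula is on the near side.

```bash
cat > h.py <<'E'
import numpy as np,cv2
def ray(px,K,V,z):
    R,t=V[:3,:3],V[:3,3]; c=-R.T@t
    d=R.T@np.linalg.inv(K)@np.array([px[0],px[1],1.]); return c+d*(z-c[2])/d[2]
def blobs(m,amin=60):
    n,l,s,c=cv2.connectedComponentsWithStats(m.astype(np.uint8))
    return [(s[i,4],c[i],cv2.minAreaRect(np.argwhere(l==i)[:,::-1].astype(np.float32))) for i in range(1,n) if s[i,4]>=amin]
E
python3 - <<'E'
from h import *
f=np.load("top0.npz");p,K,V=f["p"],f["K"],f["V"]
h=cv2.cvtColor(p,cv2.COLOR_RGB2HSV);roi=np.zeros(p.shape[:2],bool);roi[170:310,140:400]=1
m=lambda a:roi&a
for nm,mk,z in(("brass",m((h[...,1]>110)&(h[...,2]>100)),.046),("dark",m(p.max(2)<75),.046)):
    for a,c,r in blobs(mk):
        print(nm,a,c.round(1),np.round(r[0],1),np.round(r[1],1),round(r[2],1),ray(r[0],K,V,z).round(4))
        print([ray(q,K,V,z)[:2].round(3).tolist() for q in cv2.boxPoints(r)])
for n,q,z in(("cup",(225,156),.075),("jar",(277,167),.065),("stat",(347,188),.1),("pin",(336,261),.07)):print(n,ray(q,K,V,z).round(3))
print(np.linalg.inv(V)[:3,3])
E
```

```text
brass 369 [192.9 220.2] [192.8 220.3] [11.7 32.3] 16.7 [0.5531 0.2261 0.046 ]
[[0.527, 0.244], [0.585, 0.229], [0.579, 0.208], [0.522, 0.223]]
brass 94 [337.2 248.5] [337.4 248.4] [10.7  8.6] 8.1 [ 0.5064 -0.0429  0.046 ]
[[0.5, -0.032], [0.516, -0.034], [0.513, -0.054], [0.497, -0.052]]
brass 66 [330.5 271.9] [330.5 272. ] [10.7  6.7] 26.6 [ 0.4629 -0.0309  0.046 ]
[[0.462, -0.019], [0.473, -0.025], [0.464, -0.042], [0.453, -0.037]]
dark 320 [348.1 190.1] [348.6 190.1] [22.3 17.7] 76.0 [ 0.6152 -0.0622  0.046 ]
[[0.631, -0.041], [0.64, -0.073], [0.599, -0.084], [0.591, -0.052]]
dark 975 [271.7 242.9] [272.1 242.9] [33.5 33.2] 18.4 [0.5144 0.0782 0.046 ]
[[0.494, 0.117], [0.553, 0.099], [0.534, 0.04], [0.476, 0.058]]
cup [0.67  0.164 0.075]
jar [0.653 0.071 0.065]
stat [ 0.614 -0.054  0.1  ]
pin [ 0.486 -0.039  0.07 ]
[0.55561596 0.0069642  0.76972348]
```

```bash
python3 -m jog '[-3.4,-2.6,0,0,-3.4,-2.6,0,0,-3.4,-2.6,0,0,-3.4,-2.6,0,0,-3.4,-2.6,0,0,-3.4,-2.6,0,0,-3.4,-2.6,0,0,-3.4,-2.6,0,0]' 0 20; python3 -m jog '[-3.4,-2.6,0,0,-3.4,-2.6,0,0,-3.4,-2.6,0,0,-3.4,-2.6,0,0,-3.4,-2.6,0,0,-3.4,-2.6,0,0,0,0,0,0]'
python3 - <<'E'
from station import manip,cams
import cv2,numpy as np
s=manip.get_state();c=cams.camera_model("wrist")
p,d=cams.grab_frame("wrist");cv2.imwrite("pics/w1.png",p[:,:,::-1]);np.savez("w1.npz",p=p,d=d,K=c["K"],V=c["view"])
for k in("time","eef_pos","orientation","ft_force"):print(k,np.round(s[k],4))
E
```

```text
time: 0.9
eef_pos: [0.3611, 0.2789, 0.2143]
orientation: [-0.0, 0.135, 0.991, -0.0]
ft_force: [0.3, 0.5, 0.7]
finger_gap: 0.0301
gripper_force: 0.0
time: 1.6
eef_pos: [0.5171, 0.0716, 0.2141]
orientation: [0.0, 0.138, 0.99, -0.001]
ft_force: [0.0, 0.2, -0.5]
finger_gap: 0.0006
gripper_force: 0.0
time 1.6
eef_pos [0.5171 0.0716 0.2141]
orientation [ 1.000e-04  1.380e-01  9.904e-01 -6.000e-04]
ft_force [ 0.0348  0.1859 -0.5152]
```

View pics/w1.png

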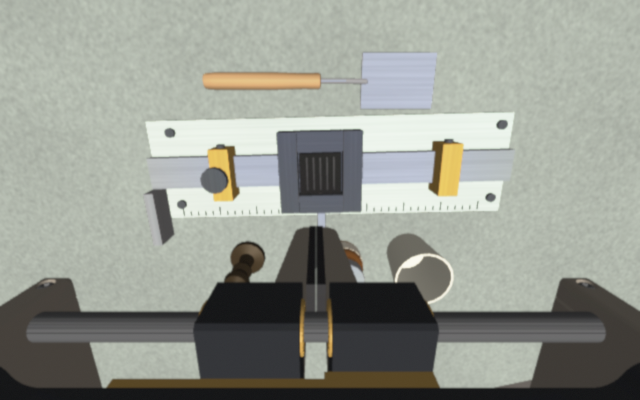

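The wrist view shows the saddle at about (320,172), the ribbed pad at (320,173), the index stop at (221,174) and the plain stop at (448,168). The rail is nearly aligned with the tool's y axis.

```bash
python3 - <<'E'
from h import *
f=np.load("w1.npz");p,K,V=f["p"],f["K"],f["V"]
h=cv2.cvtColor(p,cv2.COLOR_RGB2HSV)
def sub(m,y0,y1,x0,x1):
    r=np.zeros(m.shape,bool);r[y0:y1,x0:x1]=1;return m&r
g=p.max(2)
for nm,m,z in(("idx",sub((h[...,1]>110)&(g>190),120,215,190,250),.046),("pl",sub((h[...,1]>110)&(g>190),120,215,425,480),.046),("pad",sub(g<52,140,205,285,355),.0455),("sad",sub(g<115,120,225,265,375),.046)):
    for a,c,r in blobs(m,100):
        b=cv2.boxPoints(r);print(nm,a,np.round(r[0],1),np.round(r[1],1),round(r[2],1),ray(r[0],K,V,z)[:2].round(4),[ray(q,K,V,z)[:2].round(4).tolist() for q in b])
print(p[172,270:372:3].max(1)); print(p[120:225:3,330].max(1))
E
```

```text
idx 595 [219.8 174.9] [52.  19.3] 83.3 [ 0.482  -0.0374] [[0.4505, -0.0408], [0.4541, -0.0184], [0.5152, -0.0338], [0.5115, -0.0576]]
pl 983 [450.2 169.5] [19.4 53.1] 6.3 [0.5503 0.2278] [[0.5775, 0.2086], [0.5159, 0.2249], [0.5245, 0.2461], [0.5867, 0.2309]]
pad 1028 [320.5 173.5] [41. 41.] 90.0 [0.5132 0.0786] [[0.483, 0.0621], [0.4961, 0.1082], [0.5446, 0.0957], [0.531, 0.0477]]
sad 6368 [320.  170.6] [80.7 85. ] 88.5 [0.5095 0.0789] [[0.4519, 0.0433], [0.476, 0.1372], [0.5719, 0.1174], [0.546, 0.0153]]
[206 206 205 121 107 110 108 110 109  85  53  47  68  47  55  52  49  61
  45  76  47  75  47  47  66 107 109 110 109 108 108 199 211 211]
[243 243 241 191 110 114 114 113 114 113 111  47  48  47  47  46  46  47
  46  47  45  47  46  46  45  84 112 112 111 110 111 196 176 179 179]
```

```bash
python3 -m jog '[0.55,0.55,0,-0.025,0,0,4,0,0,0,4,0,0,0,3.5,0,0,0,2.5,0,0,0,1.2,0,0,0,0,0,0,0,0,0]'
python3 - <<'E'
from station import manip,cams
import cv2,numpy as np
s=manip.get_state();c=cams.camera_model("wrist")
p,d=cams.grab_frame("wrist");cv2.imwrite("pics/w2.png",p[:,:,::-1])
for k in("time","eef_pos","orientation","ft_force"):print(k,np.round(s[k],4))
E
```

```text
time: 2.45
eef_pos: [0.5119, 0.0829, 0.0639]
orientation: [0.001, 0.122, 0.992, 0.0]
ft_force: [0.4, 0.3, 0.3]
finger_gap: 0.0004
gripper_force: 0.0
time 2.45
eef_pos [0.5119 0.0829 0.0639]
orientation [9.000e-04 1.224e-01 9.925e-01 1.000e-04]
ft_force [0.3669 0.2905 0.2833]
```

View pics/w2.png

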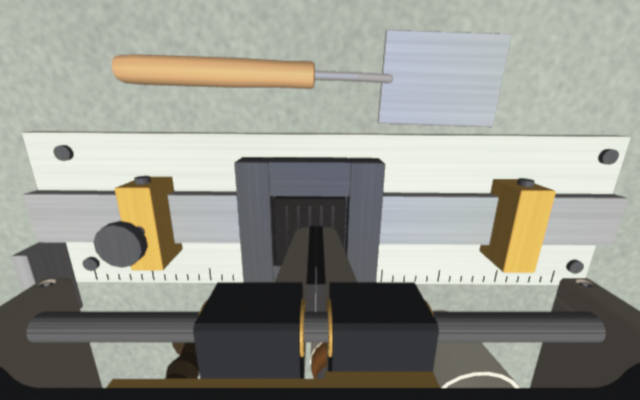

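The fingertips at (316,230) are a few mm to the right (+y) of the pad's centre at (310,230). I'll correct that and go down slowly.

```bash
python3 -m jog '[-0.25,-0.4,0,0,0,0,0.7,0,0,0,0.6,0,0,0,0,0,0,0,0,0]'; python3 -m jog '[0,0,0.2,0,0,0,0.2,0,0,0,0.1,0,0,0,0,0]'
```

```text
time: 3.0
eef_pos: [0.5125, 0.0777, 0.0492]
orientation: [-0.0, 0.123, 0.992, -0.0]
ft_force: [1.0, 0.1, 0.0]
finger_gap: 0.0004
gripper_force: 0.0
time: 3.4
eef_pos: [0.5129, 0.0777, 0.0449]
orientation: [0.0, 0.123, 0.992, -0.0]
ft_force: [-1.3, -0.1, 2.2]
finger_gap: 0.0004
gripper_force: 1.6
```

Touching the pad; now I'll press to about 4 mm.

```bash
python3 -m jog '[0,0,0.1,0,0,0,0.1,0,0,0,0.1,0,0,0,0.1,0,0,0,0,0]'
```

```text
time: 3.9
eef_pos: [0.513, 0.0777, 0.0415]
orientation: [-0.0, 0.123, 0.992, -0.0]
ft_force: [-3.3, 1.1, 11.0]
finger_gap: -0.0001
gripper_force: 4.9
```

Pressed by about 3.5 mm, at 11 N, so the brake is free. I'll go slightly deeper and push along −y.

```bash
python3 -m jog '[0,0,0.05,0,0,-0.1,0,0,0,-0.2,0,0,0,-0.2,0,0,0,-0.2,0,0,0,-0.2,0,0,0,-0.2,0,0,0,0,0,0]'
```

```text
time: 4.7
eef_pos: [0.5103, 0.0672, 0.0412]
orientation: [0.0, 0.123, 0.992, 0.0]
ft_force: [-3.7, 0.5, 9.8]
finger_gap: 0.0007
gripper_force: 5.0
```

```bash
python3 -m jog '[0,-0.3,0,0,0,-0.3,0,0,0,-0.3,0,0,0,-0.3,0,0,0,-0.3,0,0,0,-0.3,0,0,0,-0.3,0,0,0,0,0,0]'; python3 -m jog '[0,-0.3,0,0,0,-0.3,0,0,0,-0.3,0,0,0,-0.2,0,0,0,-0.2,0,0,0,0,0,0]'
python3 - <<'E'
from station import manip,cams
import cv2,numpy as np
p,d=cams.grab_frame("wrist");cv2.imwrite("pics/w3.png",p[:,:,::-1])
E
```

```text
time: 5.5
eef_pos: [0.505, 0.0467, 0.0411]
orientation: [-0.0, 0.123, 0.992, 0.0]
ft_force: [-4.3, 0.4, 10.4]
finger_gap: 0.0001
gripper_force: 5.1
time: 6.1
eef_pos: [0.5018, 0.0342, 0.0411]
orientation: [-0.0, 0.123, 0.992, 0.0]
ft_force: [-3.5, 1.0, 10.6]
finger_gap: 0.0003
gripper_force: 5.1
```

View pics/w3.png

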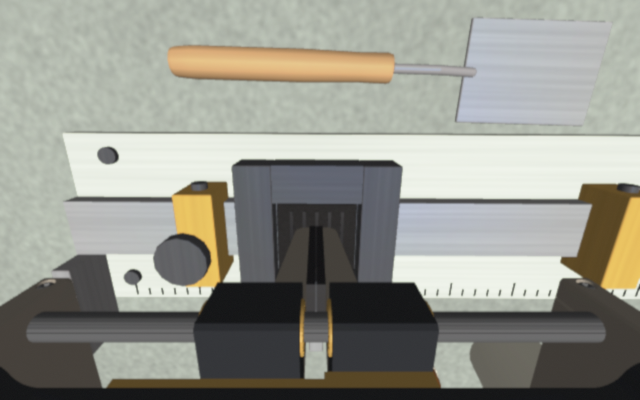

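The saddle rides with the fingers, which are still centred in the well at (317,250). The stop's top edge at (222,185) is about 13 mm ahead of the saddle.

```bash
python3 -m jog '[0,-0.2,0,0,0,-0.2,0,0,0,-0.2,0,0,0,-0.2,0,0,0,-0.2,0,0,0,0,0,0]'; python3 -m jog '[0,-0.1,0,0,0,-0.1,0,0,0,-0.1,0,0,0,-0.1,0,0,0,0,0,0]'
```

```text
time: 6.75
eef_pos: [0.4993, 0.0245, 0.041]
orientation: [-0.0, 0.123, 0.992, 0.0]
ft_force: [-4.1, 1.3, 9.5]
finger_gap: -0.0
gripper_force: 5.1
time: 7.25
eef_pos: [0.4984, 0.0213, 0.041]
orientation: [-0.0, 0.123, 0.992, 0.001]
ft_force: [-3.8, 3.4, 9.6]
finger_gap: 0.0005
gripper_force: 5.1
```

```bash
python3 -m jog '[0,-0.1,0,0,0,-0.1,0,0,0,-0.1,0,0,0,0,0,0]'
python3 - <<'E'
from station import manip,cams
import cv2,numpy as np
p,d=cams.grab_frame("wrist");cv2.imwrite("pics/w4.png",cv2.resize(p[120:320,140:460,::-1],None,fx=2,fy=2))
E
```

```text
time: 7.65
eef_pos: [0.4988, 0.0192, 0.0415]
orientation: [0.001, 0.123, 0.992, 0.002]
ft_force: [-1.6, 7.2, 10.2]
finger_gap: 0.0003
gripper_force: 4.9
```

View pics/w4.png

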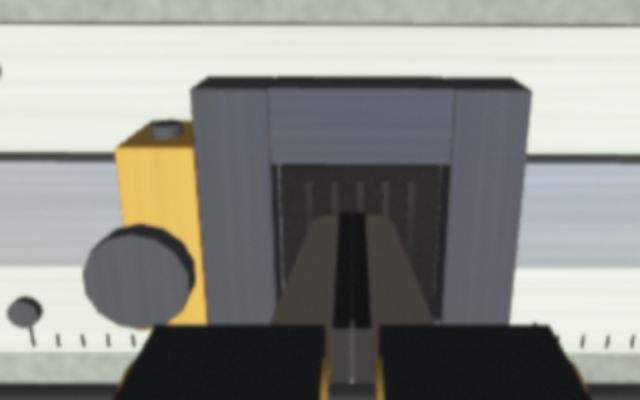

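The saddle's edge at (195,150) sits flush against the brass block, and the sideways force has risen to 7 N, so it is butted. Now I'll lift straight up.

```bash
python3 -m jog '[0,0,0,0,0,0,-0.2,0,0,0,-0.2,0,0,0,-0.4,0,0,0,-0.8,0,0,0,-2,0,0,0,-3,0,0,0,-3,0]'; python3 -m jog '[0,0,-4,0,0,0,-3,0,0,0,0,0,0,0,0,0]'
python3 - <<'E'
from station import manip,cams
import cv2,numpy as np
p,d=cams.grab_frame("wrist");cv2.imwrite("pics/w5.png",p[:,:,::-1])
E
```

```text
time: 8.5
eef_pos: [0.497, 0.0175, 0.1369]
orientation: [-0.001, 0.123, 0.992, -0.0]
ft_force: [-0.5, -0.5, 0.5]
finger_gap: 0.0003
gripper_force: 0.0
time: 8.9
eef_pos: [0.4978, 0.0174, 0.2064]
orientation: [0.0, 0.123, 0.992, -0.0]
ft_force: [0.4, 0.0, -1.1]
finger_gap: 0.0008
gripper_force: 0.0
```

View pics/w5.png

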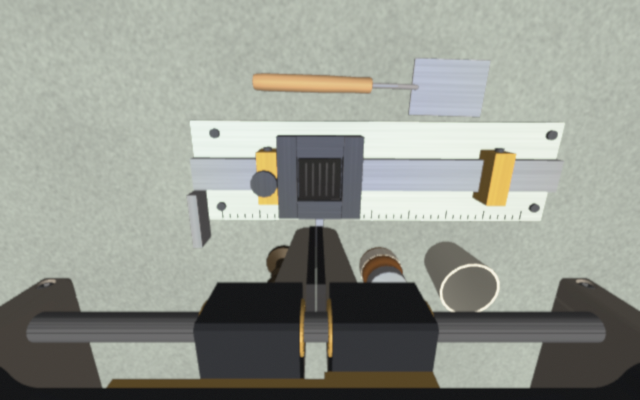

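The saddle, with its left edge at column 278, sits flush against the index stop at column 277. The pad at (320,179) is up, the bystanders look undisturbed and the arm is clear of everything.

```bash
python3 -c "from station import order;print(order.sign_off())"
```

```text
the job is handed in; nothing more can be done
None
```

I pushed the saddle along with its pad held down until it butted against the index stop, then let the pad spring up, lifted the arm clear and handed the job in; the final picture shows no visible gap, but the hand-in returned no verdict.

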